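# Interlock the glued clamp channels, weight them and start the timer

### The job

The strap-clamp channels at the leather stall have just been glued and must set under weight. Lay all the open-up channels in a row on the tray alongside its fixed end channel, then set each open-down channel over two neighbouring channels so that the flanges interlock and it sits fully down and level; when they are all in, lay the steel bar flat on top across all of them. Last, twist the timer's spring-return knob clockwise to its stop and let go so that it springs back; leave the thread spool, awl and wax block alone.

Things in the scene. Friction and masses are not known exactly. Their poses are not given: they have to be found in the camera images.
- tray: Fixed plywood tray, 132 mm (x) by 330 mm (y), floor 8 mm above the table; a ledge 8 mm wide, 6 mm above the floor, along each long side, 116 mm clear between; ends open. Origin: centre of its underside. The row runs along its y, each channel with its length along the tray's x. A fixed open-up end channel, same section as the loose ones, stands at its +y end, leaving 268 mm of floor.
- end_channel (a point): Underside centre of the end channel (tray y +129 mm, z 8 mm), first of the row; the loose ones follow towards tray -y. Neighbours may stand 0 to 32 mm apart (centres 52 to 84 mm) to be bridged, their facing flanges inside the open-down one; 24 mm leaves room for a finger. Seated, an open-down channel's flange tips are 12 mm and its top 46 mm above the table.
- u1: Aluminium U-channel, 90 mm long (its own x), 52 mm wide over the flanges (y), 34 mm high, web and flanges 4 mm thick (44 mm clear between the flanges), 80 g. Lies open side UP and stays so. Origin: centre of its underside (of the web); z up.
- u2: Aluminium U-channel, 90 mm long (its own x), 52 mm wide over the flanges (y), 34 mm high, web and flanges 4 mm thick (44 mm clear between the flanges), 80 g. Lies open side UP and stays so. Origin: centre of its underside (of the web); z up.
- u3: Aluminium U-channel, 90 mm long (its own x), 52 mm wide over the flanges (y), 34 mm high, web and flanges 4 mm thick (44 mm clear between the flanges), 80 g. Lies open side UP and stays so. Origin: centre of its underside (of the web); z up.
- d1: Aluminium U-channel, 90 mm long (its own x), 52 mm wide over the flanges (y), 34 mm high, web and flanges 4 mm thick (44 mm clear between the flanges), 80 g. Same section as the others but lies open side DOWN and stays so. Origin: midway between the lower tips of its flanges, under its centre; z up. Two or three of d1, d2, d3 are present.
- d2: Aluminium U-channel, 90 mm long (its own x), 52 mm wide over the flanges (y), 34 mm high, web and flanges 4 mm thick (44 mm clear between the flanges), 80 g. Same section as the others but lies open side DOWN and stays so. Origin: midway between the lower tips of its flanges, under its centre; z up. Two or three of d1, d2, d3 are present.
- d3: Aluminium U-channel, 90 mm long (its own x), 52 mm wide over the flanges (y), 34 mm high, web and flanges 4 mm thick (44 mm clear between the flanges), 80 g. Same section as the others but lies open side DOWN and stays so. Origin: midway between the lower tips of its flanges, under its centre; z up. Two or three of d1, d2, d3 are present.
- bar: Plain steel bar, 200 mm long (its x), 36 mm wide (y), 24 mm high (z), about 0.5 kg. Origin: centre of its underside. Belongs at the end lengthwise along the row, on top of all the open-down channels (underside 46 mm above the table), its middle about midway between the outermost of them.
- timer: Fixed grey timer box, 100 x 100 x 45 mm, origin at the centre of its underside, z up. Its knob sits on top at the centre.
- knob_grip (a point): On the knob's axis, 66 mm above the table, where to grip. The knob's grip is an upright black bar 50 mm long, 14 mm thick, from 48 to 78 mm above the table; with the joint at 0 its length lies along the timer's x (pinch across the timer's y).
- timer_knob (a joint): Knob angle in rad: 0 at rest, grows as it is turned clockwise seen from above, stop at 1.2. A spring drives it back to 0 (about 0.04 N m at rest, 0.18 N m at the stop).
- spool: Bystander: standing thread spool, 52 mm across, 76 mm high; origin at the centre of its underside. Leave it alone.
- awl: Bystander: wooden-handled awl lying down, handle 85 mm long; origin near the handle's ferrule end, on the table. Leave it alone.
- beeswax: Bystander: wax block, 70 x 50 x 25 mm; origin at the centre of its underside. Leave it alone.

How it is judged:
By the outcome, as a careful person would: the job done as asked, in the order asked, and still so for the second after the job is handed in, with the robot touching nothing.
Of d1, d2, d3 only 2 to 3 are there at a start; the rules pass over those that are not, and their reading is None.
At some moment in a run one of u1, u2, u3, d1, d2, d3, bar may be knocked a few centimetres aside while the robot is not near it.
It also fails if it takes over 210 s, if anything falls off the work surface, if the arm or the gripper's body presses on something with over 40 N, if the wrist force passes 120 N, or if a joint passes its speed limit or range.

### The arm

A 7-joint arm with a two-finger parallel gripper is mounted at the origin on the work surface. World frame = base frame: x ahead of the robot, y to its left, z up, the work surface at z = 0. Lengths are in m, angles in rad, forces in N, time in s.
With the tool pointing down it reaches from about 0.4 to 0.85 m from the base axis. Payload 6.9 kg.
Tool frame: the origin (TCP) lies between the finger pads; the fingertips stand ctrl.nose_length ahead of it and the grasp point (between the pads) lies 5 mm behind it (ctrl.nose_length is the distance from the TCP to the fingertips, in m); z points along the fingers, y is the line along which they close (so a half turn about z gives the same grasp; the last joint's range is limited). The gripper opens to 85 mm and grips with 20 to 120 N. Pads are 22 mm wide; open, the fingers measure 114 mm over their backs; the gripper's body (76 mm by 85 mm) begins 54 mm behind the grasp point. The pads swing forward as they close: fully open they stand 13 mm farther back than shut.
Start: joints at [1.331, 0.507, -0.238, 1.5, 0.126, 1.149, -0.155], TCP at [0.211, -0.588, 0.245] pointing down, gripper open.
Joint ranges: [-3.08, 3.08], [-0.24, 2.05], [-1.43, 1.35], [0, 2.5], [-1.52, 4.66], [0.17, 1.96], [-2.89, 2.89]. Speed limits (rad/s): [2.39, 2.39, 3.14, 3.14, 3.14, 3.14, 3.14].

### API

Orientations are given as a rotation vector (axis times angle).
In Python, from plant import ctrl gives the robot as it stands.
- The arm moves only by the shell command python3 inch.py 'ROWS' [FORCE]. ROWS is 1 to 5 rows, one to a line, with the numbers parted by spaces; each row has 7 numbers: dx, dy, dz in units of 25 mm, then a rotation vector rx, ry, rz in rad, then the finger opening in m; each row shifts and turns the commanded pose from where the row before left it, along the tool's axes as they then stand; what a row does not reach is not made up. A row lasts 1/12 s, in which the tool goes at most 0.0417 m and 0.125 rad, less where a joint would pass 70% of its speed; a pose out of reach is approached as far as the arm can. The fingers move at their own pace and stop on an object; FORCE is the grip in N (left out, the last holds). Time passes only in rows, so rows that do not move let the fingers close. It prints the time, the measured TCP pose, the force, the opening and the grip force at its end. Input that does not fit is refused with a message, and nothing moves.
- ctrl.state(): the state, without advancing time (a new reading comes with each control period).
- ctrl.read_camera(name): name is "side" or "top"; returns the picture (420x560x3 uint8, red, green, blue); there is no depth.
- ctrl.get_calibration(name): a dict with "fx", "fy", "cx", "cy" (pixels), "camera_from_world" (4x4, takes a point from world to camera coordinates). Camera axes: x right, y up, looking along -z (the intrinsics and any distortion apply to the point x, -y, -z); pixel columns grow to the right and rows downward; lengths in m; the calibration is good to about 2 mm. A picture is of the moment at which its call begins. get_calibration takes no time and is no camera call.
- ctrl.job_done(): hands the job in; it is judged then, once.
The state is a dict: "time_s": time; "qpos": joint angles; "qd": joint speeds; "joint_torque": joint torques, N m; "tool_pos": TCP position; "orientation": TCP orientation; "force": force on the tool from outside, world axes, zero at the start; "wrist_torque": the same for the moment, N m; "gripper_width": finger opening in m; "finger_force": force on a finger pad.
Only numpy, scipy, OpenCV 4.12 (cv2) and the standard library are available. Lean on these libraries where they do the work, as an engineer would, in place of code of your own. Each camera call takes 0.05 s, during which the arm holds its last target. There are 200 camera calls.

## Working session

There is one attempt and no reset: what is moved stays moved. The work goes in short steps, Python scripts to look and compute and a shell command to move; the robot and the scene stay as the last step left them, time stands still between calls to the robot, and variables do not carry over. Pictures are saved under pics/ and viewed, at most 14 in all, crops included, and the job is handed in when it is done.

```bash
ls; mkdir -p pics; python3 - <<'E'
from plant import ctrl
import cv2
s=ctrl.state();print({k:s[k] for k in('time_s','tool_pos','orientation','gripper_width')},ctrl.nose_length)
for n in('top','side'):
    cv2.imwrite(f'pics/{n}0.png',ctrl.read_camera(n)[:,:,::-1]);print(ctrl.get_calibration(n))
E
```

```text
inch.py
pics
plant.py
{'time_s': 0.0, 'tool_pos': array([ 0.21101321, -0.58777774,  0.24441477]), 'orientation': array([-3.09324969e+00, -5.38645311e-01,  5.66255826e-04]), 'gripper_width': 0.08554308275466947} 0.014
{'fx': 421.14370332637947, 'fy': 421.14370332637947, 'cx': 278.24292377743245, 'cy': 215.45969029984425, 'camera_from_world': array([[ 0.00228464, -0.99971831,  0.0236238 , -0.00430231],
       [ 0.98051175,  0.00688035,  0.19633992, -0.58860321],
       [-0.19644715,  0.02271485,  0.98025127, -1.03235772],
       [ 0.        ,  0.        ,  0.        ,  1.        ]])}
{'fx': 443.4662132932787, 'fy': 443.4662132932787, 'cx': 282.02678423107915, 'cy': 208.95524211108733, 'camera_from_world': array([[ 0.98178824, -0.18996056,  0.00261386, -0.57196567],
       [ 0.13404799,  0.70242935,  0.69901655, -0.13375922],
       [-0.13462163, -0.68593585,  0.71510071, -1.00733832],
       [ 0.        ,  0.        ,  0.        ,  1.        ]])}
```
View pics/top0.png

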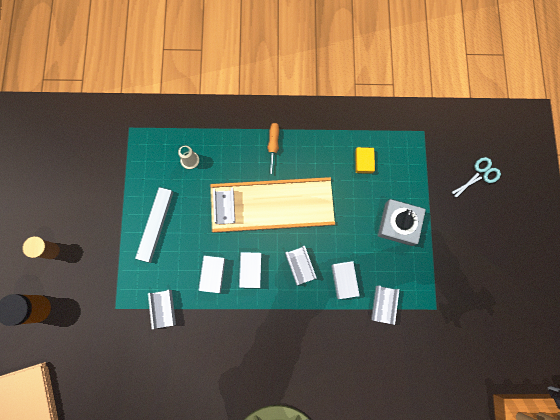

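View pics/side0.png

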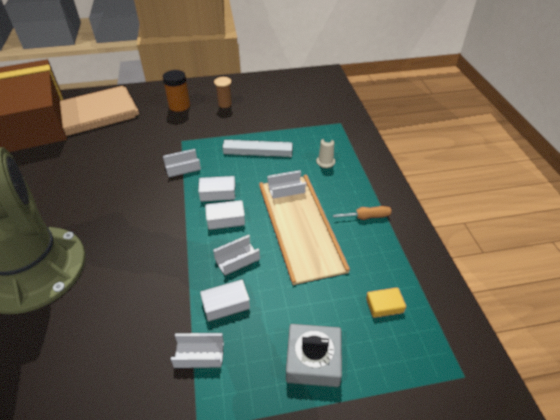

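Top view: the tray is around (272,205), with the end channel at its left end (225,207). The open-up channels are at (162,310), (301,266) and (386,305). The open-down ones are at (212,275), (250,270) and (345,281). The bar is at (153,225) and the timer at (402,222).

```bash
cat > h.py <<'E'
from plant import ctrl
import cv2, numpy as np
from scipy.spatial.transform import Rotation as R
def ray(n,px,z):
    "pixels (N,2) -> world points on plane z"
    c=ctrl.get_calibration(n);T=c['camera_from_world'];px=np.atleast_2d(px).astype(float)
    d=np.c_[(px[:,0]-c['cx'])/c['fx'],-(px[:,1]-c['cy'])/c['fy'],-np.ones(len(px))]@T[:3,:3]
    o=-T[:3,:3].T@T[:3,3]
    return o+d*((z-o[2])/d[:,2])[:,None]
def proj(n,P):
    c=ctrl.get_calibration(n);T=c['camera_from_world'];q=np.atleast_2d(P)@T[:3,:3].T+T[:3,3]
    return np.c_[c['cx']-c['fx']*q[:,0]/q[:,2],c['cy']+c['fy']*q[:,1]/q[:,2]]
def blobs(img,roi,vmin=90,smax=60,amin=150):
    hsv=cv2.cvtColor(img,cv2.COLOR_RGB2HSV)
    m=((hsv[...,1]<smax)&(hsv[...,2]>vmin)).astype(np.uint8)
    k=np.zeros_like(m);x0,y0,x1,y1=roi;k[y0:y1,x0:x1]=1
    cs,_=cv2.findContours(m*k,cv2.RETR_EXTERNAL,cv2.CHAIN_APPROX_NONE)
    return [c[:,0,:] for c in cs if cv2.contourArea(c)>amin]
def rect(n,c,z):
    "min area rect in world of contour on plane z: centre, long side, short side, angle of the long side"
    w=ray(n,c,z)[:,:2]
    (x,y),(a,b),t=cv2.minAreaRect((w*1000).astype(np.float32))
    if a<b: a,b,t=b,a,t+90
    return np.round([x,y,a,b,(t+90)%180-90],1)
def st():
    s=ctrl.state();return s
E
python3 - <<'E'
from h import *
im=cv2.imread('pics/top0.png')[:,:,::-1]
for z in (.034,.024):
  print(z)
  for c in blobs(im,(110,120,430,340)): print(c.mean(0).round(),rect('top',c,z))
cv2.imwrite('pics/c0.png',cv2.resize(im[170:335,130:430,::-1],None,fx=2.6,fy=2.6,interpolation=cv2.INTER_CUBIC))
E
```

```text
0.034
[161. 309.] [350.9 292.9  90.1  61.2   9.7]
[385. 305.] [ 363.3 -275.4   89.8   61.6  -10.3]
[345. 280.] [ 425.5 -175.2   90.9   58.1    8.7]
[211. 274.] [439.4 168.9  90.   57.7  -6. ]
[250. 270.] [450.9  70.9  90.5  54.7  -1.6]
[300. 265.] [463.  -60.2  90.3  55.7  19.7]
[286. 215.] [595.7 -13.9 264.8  48.1 -86.3]
[401. 222.] [ 577.9 -330.3  108.4  108.2  -15.5]
[222. 206.] [620.6 146.   97.9  60.6   1.9]
[154. 225.] [568.9 322.5 197.8  41.6 -14.7]
[285. 191.] [662.9 -24.1 235.5  29.4 -84.8]
[188. 157.] [752.3 245.7  70.1  48.1  45. ]
0.024
[161. 309.] [350.6 295.4  90.9  61.8   9.7]
[385. 305.] [ 363.2 -278.1   90.6   62.2  -10.3]
[345. 280.] [ 426.  -177.    91.7   58.7    8.7]
[211. 274.] [439.9 170.3  90.9  58.2  -6. ]
[250. 270.] [451.6  71.4  91.3  55.2  -1.6]
[300. 265.] [463.8 -60.9  91.1  56.2  19.7]
[286. 215.] [597.8 -14.2 267.2  48.5 -86.3]
[401. 222.] [ 579.8 -333.6  109.4  109.2  -15.5]
[222. 206.] [622.8 147.1  98.8  61.2   1.9]
[154. 225.] [570.6 325.3 199.6  42.  -14.7]
[285. 191.] [665.5 -24.5 237.7  29.6 -84.8]
[188. 157.] [755.7 247.8  70.7  48.5  45. ]
```

View pics/c0.png

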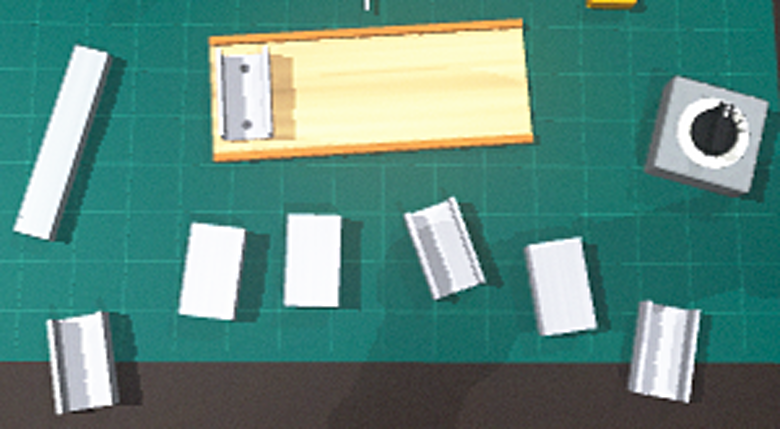

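```bash
cat >> h.py <<'E'
def chan(n,c,z=.034):
    "channel (52 wide, long side near world x) from its contour; side facing the camera is trimmed"
    x,y,a,b,t=rect(n,c,z);T=ctrl.get_calibration(n)['camera_from_world'];o=-T[:3,:3].T@T[:3,3]*1000
    w=np.array([-np.sin(np.radians(t)),np.cos(np.radians(t))])
    s=np.sign((np.array([x,y])-o[:2])@w)
    return np.round([*(np.array([x,y])+s*max(b-52,0)/2*w),a,b,t],1)
def go(x,y,z,yaw,q=None):
    "tool-axis steps (mm, rad) to world x,y,z mm, yaw deg: turn first, then shift in the turned frame"
    s=ctrl.state();Rm=R.from_rotvec(s['orientation']).as_matrix()
    y0=np.degrees(np.arctan2(Rm[1,0],Rm[0,0]));dy=(yaw-y0+90)%180-90 if q is None else yaw-y0
    d=np.array([x,y,z])-s['tool_pos']*1000;a=np.radians(y0+dy)
    print('now',(s['tool_pos']*1000).round(1),'yaw %.1f'%y0,'tilt %.2f'%np.degrees(np.arccos(-Rm[2,2])),'t',round(s['time_s'],2),'| turn rz %.3f'%-np.radians(dy),
      'shift',np.round([d[0]*np.cos(a)+d[1]*np.sin(a),d[0]*np.sin(a)-d[1]*np.cos(a),-d[2]],1))
E
python3 - <<'E'
from h import *
im=cv2.imread('pics/top0.png')[:,:,::-1]
T=ctrl.get_calibration('top')['camera_from_world'];print('cam',-T[:3,:3].T@T[:3,3])
for c in blobs(im,(110,240,430,340)): print(c.mean(0).round(),chan('top',c))
hsv=cv2.cvtColor(im,cv2.COLOR_RGB2HSV)
m=cv2.inRange(hsv,(8,40,120),(28,255,255));m[:170]=0;m[240:]=0;m[:,:200]=0;m[:,345:]=0
cs,_=cv2.findContours(m,cv2.RETR_EXTERNAL,cv2.CHAIN_APPROX_NONE)
c=np.vstack([c[:,0] for c in cs if cv2.contourArea(c)>20]);print(len(c))
for z in(.014,.008):print('tray',rect('top',c,z), ray('top',cv2.boxPoints(cv2.minAreaRect(c)),z)[:,:2].round(4).tolist())
# timer: white dial, light grey top
for lo,nm in((200,'dial'),(120,'top')):
  for c in blobs(im,(375,190,430,250),lo,60,50): print(nm,rect('top',c,.046), rect('top',c,.0475))
d=cv2.inRange(hsv,(0,0,0),(180,255,70));d[:200]=0;d[245:]=0;d[:,:388]=0;d[:,420:]=0
for c in cv2.findContours(d,cv2.RETR_EXTERNAL,cv2.CHAIN_APPROX_NONE)[0]:
  if cv2.contourArea(c)>20: print('knob',c[:,0].mean(0),rect('top',c[:,0],.078))
b=blobs(im,(120,180,185,270));print('bar',rect('top',b[0],.024))
cv2.imwrite('pics/t0.png',cv2.resize(im[190:255,370:440,::-1],None,fx=7,fy=7,interpolation=cv2.INTER_CUBIC))
E
```

```text
cam [0.37433846 0.02319855 1.12763791]
[161. 309.] [350.1 297.4  90.1  61.2   9.7]
[385. 305.] [ 362.4 -280.1   89.8   61.6  -10.3]
[345. 280.] [ 426.  -178.2   90.9   58.1    8.7]
[211. 274.] [439.7 171.7  90.   57.7  -6. ]
[250. 270.] [450.9  72.2  90.5  54.7  -1.6]
[300. 265.] [463.6 -61.9  90.3  55.7  19.7]
[146. 250.] [502.2 340.   60.   41.5 -14.7]
859
tray [629.6  15.  329.8 133.7 -86.1] [[0.6848, 0.1858], [0.7079, -0.1491], [0.5732, -0.1535], [0.552, 0.1739]]
tray [631.   14.9 331.6 134.4 -86.1] [[0.6865, 0.1867], [0.7097, -0.15], [0.5743, -0.1545], [0.5529, 0.1747]]
dial [ 579.7 -331.2   94.6   93.   -15.9] [ 579.4 -330.7   94.4   92.8  -15.9]
top [ 579.  -330.2   99.9   98.6   74.3] [ 578.7 -329.7   99.7   98.4   74.3]
knob [404.48076923 219.48076923] [ 574.1 -323.    45.    43.   -63.1]
bar [570.6 325.3 199.6  42.  -14.7]
```

View pics/t0.png

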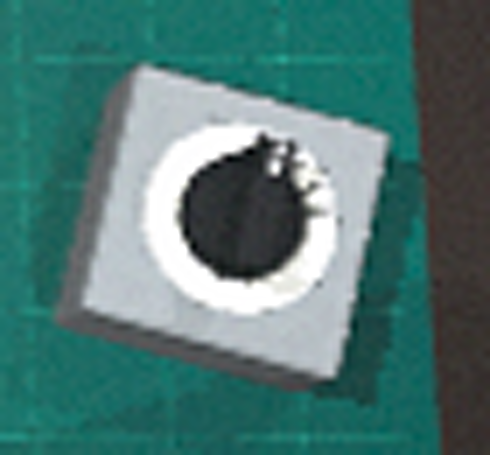

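The crop shows the timer dial at about (404,220) and the knob bar roughly upright, tilted right, which agrees with the box yaw of -16°.

```bash
python3 - <<'E'
from h import *
im=cv2.imread('pics/top0.png')[:,:,::-1]
g=im.astype(int)
for r in(195,206,216): print(r,[tuple(v) for v in g[r,208:242:1]])
t=np.radians(3.85);
for px in((214,206),(235,206)): print(ray('top',px,.042).round(4),ray('top',px,.008).round(4))
P=lambda x,y,z:[.6305+x*np.cos(t)-y*np.sin(t),.015+x*np.sin(t)+y*np.cos(t),z]
print(proj('top',[P(0,.155,.042),P(0,.103,.042),P(0,.103,.008),P(0,.165,.008),P(0,-.165,.008)]).round(1))
print(proj('side',[P(-.045,.155,.042),P(-.045,.103,.042),P(.045,.103,.042),P(.066,-.165,.014),P(-.066,-.165,.014)]).round(1))
s=cv2.imread('pics/side0.png')
cv2.imwrite('pics/s1.png',cv2.resize(s[160:290,250:360],None,fx=4.5,fy=4.5,interpolation=cv2.INTER_CUBIC))
E
```

```text
195 [(np.int64(34), np.int64(120), np.int64(112)), (np.int64(30), np.int64(115), np.int64(109)), (np.int64(85), np.int64(125), np.int64(107)), (np.int64(200), np.int64(185), np.int64(137)), (np.int64(247), np.int64(223), np.int64(171)), (np.int64(251), np.int64(246), np.int64(244)), (np.int64(247), np.int64(249), np.int64(255)), (np.int64(139), np.int64(139), np.int64(149)), (np.int64(151), np.int64(155), np.int64(162)), (np.int64(194), np.int64(198), np.int64(207)), (np.int64(192), np.int64(194), np.int64(201)), (np.int64(193), np.int64(195), np.int64(207)), (np.int64(195), np.int64(194), np.int64(208)), (np.int64(194), np.int64(194), np.int64(202)), (np.int64(148), np.int64(151), np.int64(156)), (np.int64(89), np.int64(86), np.int64(91)), (np.int64(116), np.int64(117), np.int64(124)), (np.int64(158), np.int64(159), np.int64(171)), (np.int64(243), np.int64(244), np.int64(250)), (np.int64(249), np.int64(250), np.int64(252)), (np.int64(242), np.int64(243), np.int64(249)), (np.int64(241), np.int64(241), np.int64(246)), (np.int64(228), np.int64(230), np.int64(236)), (np.int64(244), np.i
[... 3248 characters left out ...]
t64(248), np.int64(252)), (np.int64(247), np.int64(250), np.int64(255)), (np.int64(155), np.int64(149), np.int64(144)), (np.int64(211), np.int64(175), np.int64(123)), (np.int64(234), np.int64(198), np.int64(138)), (np.int64(230), np.int64(196), np.int64(136)), (np.int64(231), np.int64(195), np.int64(138)), (np.int64(232), np.int64(197), np.int64(139)), (np.int64(229), np.int64(194), np.int64(137)), (np.int64(230), np.int64(195), np.int64(134))]
[[0.6161 0.1672 0.042 ]] [[0.6237 0.1717 0.008 ]]
[[0.6165 0.1121 0.042 ]] [[0.6241 0.1149 0.008 ]]
[[213.1 204.5]
 [232.9 203.4]
 [233.9 206.2]
 [211.  207.5]
 [331.9 200.5]]
[[267.3 174.9]
 [272.1 187.9]
 [305.7 181.9]
 [349.1 267.5]
 [292.4 279.9]]
```

View pics/s1.png

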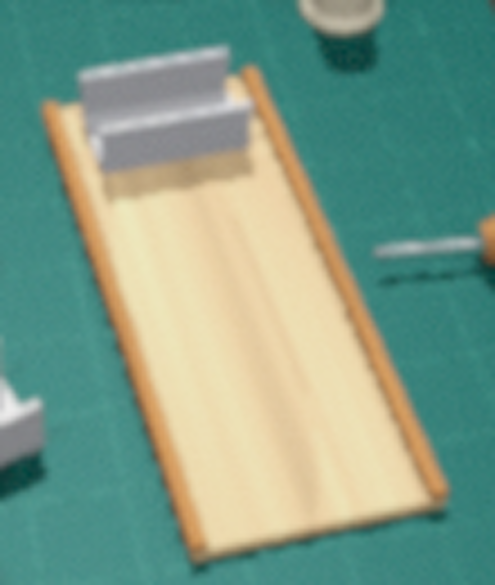

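The side crop shows the empty tray and end channel. Their edges are about 1.5 px lower than the top-view fit predicts, within the calibration error. Next I pick the first open-up channel at (362,-280).

The rows are not in the units I measure in: shifts go in units of 25 mm. I convert before sending: 0.02 m is 0.8.

```bash
python3 inch.py '0 0 0.8 0 0 0.105 0.085
0 0 0.8 0 0 0.105 0.085
0 0 0.8 0 0 0.105 0.085
0 0 0.8 0 0 0.105 0.085
0 0 0.8 0 0 0.105 0.085' 40; python3 -c "
from h import *
go(362,-280,140,-10.3)"
```

```text
time_s: 0.52
tool_pos: [0.211, -0.5879, 0.144]
orientation: [-3.128, 0.291, 0.001]
force: [0.2, 0.2, 0.5]
gripper_width: 0.0843
finger_force: 0.0
now [ 211.  -587.9  144. ] yaw -10.6 tilt 0.04 t 0.52 | turn rz -0.006 shift [  93.5 -330.     4. ]
```

```bash
python3 inch.py '0.416 -1.468 0 0 0 0 0.085
0.416 -1.468 0 0 0 0 0.085
0.416 -1.468 0 0 0 0 0.085
0.416 -1.468 0 0 0 0 0.085
0.416 -1.468 0 0 0 0 0.085' >/dev/null; python3 inch.py '0.416 -1.468 0 0 0 0 0.085
0.416 -1.468 0 0 0 0 0.085
0.416 -1.468 0 0 0 0 0.085
0.416 -1.46 0 0 0 0 0.085
0 0 1.2 0 0 0 0.085'; python3 -c "
from h import *
go(362,-280,22,-10.3)
cv2.imwrite('pics/s2.png',ctrl.read_camera('side')[:,:,::-1])"
```

```text
time_s: 1.35
tool_pos: [0.3685, -0.2747, 0.1186]
orientation: [3.13, -0.268, 0.013]
force: [1.6, -1.6, -1.0]
gripper_width: 0.085
finger_force: 0.0
now [ 368.5 -274.7  118.6] yaw -9.8 tilt 0.47 t 1.35 | turn rz 0.009 shift [-5.4  6.4 96.6]
```

View pics/s2.png

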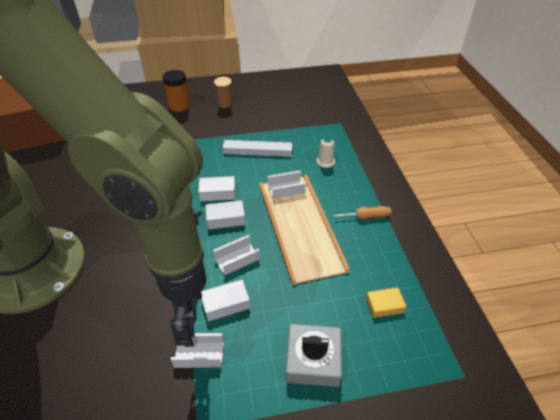

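The gripper is above the channel at (200,350). Now I lower it and check the settled pose.

In the tool's units: 0.02 m is 0.8.

```bash
python3 inch.py '0 0 0.8 0 0 0 0.085
0 0 0 0 0 0 0.085
0 0 0 0 0 0 0.085' >/dev/null; python3 -c "
from h import *
go(362,-280,22,-10.3)"
```

```text
now [ 361.3 -280.5   94.9] yaw -10.4 tilt 0.18 t 1.65 | turn rz -0.002 shift [ 0.6 -0.6 72.9]
```

In the tool's units: 0.035 m is 1.4, 0.028 m is 1.12.

```bash
python3 inch.py '0.024 -0.024 1.4 0 0 0 0.085
0 0 1.12 0 0 0 0.085
0 0 0.4 0 0 0 0.085
0 0 0 0 0 0 0.045
0 0 0 0 0 0 0.045' 40; python3 inch.py '0 0 0 0 0 0 0.045
0 0 0 0 0 0 0.045
0 0 0 0 0 0 0.045
0 0 0 0 0 0 0.045'
```

```text
time_s: 2.07
tool_pos: [0.3629, -0.2805, 0.0228]
orientation: [3.129, -0.285, -0.001]
force: [-0.6, 0.7, 0.3]
gripper_width: 0.0634
finger_force: 0.0
time_s: 2.4
tool_pos: [0.3637, -0.2806, 0.0237]
orientation: [3.127, -0.284, 0.003]
force: [-1.7, -0.0, 7.8]
gripper_width: 0.0512
finger_force: 42.9
```

In the tool's units: -0.04 m is -1.6, -0.03 m is -1.2.

```bash
python3 inch.py '0 0 -1.2 0 0 0 0.045
0 0 -1.6 0 0 -0.124 0.045
0 0 -1.6 0 0 -0.124 0.045
0 0 0 0 0 0 0.045';  python3 -c "
from h import *
go(626.9,67.9,130,3.85)"
```

```text
time_s: 2.73
tool_pos: [0.3658, -0.2817, 0.1391]
orientation: [3.132, 0.118, 0.012]
force: [0.9, -0.6, -0.2]
gripper_width: 0.0514
finger_force: 42.7
now [ 365.8 -281.7  139.1] yaw 4.3 tilt 0.61 t 2.73 | turn rz 0.008 shift [ 284.  -331.3    9.1]
```

In the tool's units: -0.0301 m is -1.204, 0.0258 m is 1.032.

```bash
python3 inch.py '1.032 -1.204 0 0 0 0 0.045
1.032 -1.204 0 0 0 0 0.045
1.032 -1.204 0 0 0 0 0.045
1.032 -1.204 0 0 0 0 0.045
1.032 -1.204 0 0 0 0 0.045' >/dev/null;python3 inch.py '1.032 -1.204 0 0 0 0 0.045
1.032 -1.204 0 0 0 0 0.045
1.032 -1.204 0 0 0 0 0.045
1.032 -1.204 0 0 0 0 0.045
1.032 -1.204 0 0 0 0 0.045' >/dev/null; python3 inch.py '1.032 -1.204 0 0 0 0 0.045
0 0 0.8 0 0 0 0.045
0 0 0.4 0 0 0 0.045
0 0 0 0 0 0 0.045'; python3 -c "
from h import *
go(626.9,67.9,31,3.85)
im=ctrl.read_camera('top');cv2.imwrite('pics/a.png',im[:,:,::-1])
for c in blobs(im,(195,180,345,240)): print(c.mean(0).round(),chan('top',c,.1))"
```

```text
time_s: 3.9
tool_pos: [0.6221, 0.0695, 0.1002]
orientation: [3.139, 0.107, -0.007]
force: [0.4, -0.3, -1.3]
gripper_width: 0.0512
finger_force: 42.6
now [622.1  69.5 100.2] yaw 3.9 tilt 0.26 t 3.9 | turn rz 0.001 shift [ 4.7  1.9 69.2]
[264. 206.] [617.5  33.9 203.6  78.8 -80.4]
[218. 205.] [606.9 144.7  95.5  47.6   3.9]
[313. 190.] [641.7 -80.1 107.7  55.3 -86.5]
```

In the tool's units: 0.03 m is 1.2, 0.025 m is 1.

```bash
python3 inch.py '0.188 0.076 1.2 0 0 0 0.045
0 0 1 0 0 0 0.045
0 0 0.4 0 0 0 0.045
0 0 0.1 0 0 0 0.045
0 0 0 0 0 0 0.045'; python3 -c "
from h import *
go(626.9,67.9,31,3.85)"
```

```text
time_s: 4.37
tool_pos: [0.6285, 0.0674, 0.0352]
orientation: [3.14, 0.105, -0.001]
force: [-0.3, -0.1, -0.6]
gripper_width: 0.0516
finger_force: 42.6
now [628.5  67.4  35.2] yaw 3.8 tilt 0.04 t 4.37 | turn rz -0.001 shift [-1.6 -0.6  4.2]
```

In the tool's units: 0.0015 m is 0.06.

```bash
python3 inch.py '0 0 0.06 0 0 0 0.045
0 0 0.06 0 0 0 0.045
0 0 0 0 0 0 0.045
0 0 0 0 0 0 0.045'; python3 inch.py '0 0 0 0 0 0 0.06
0 0 0 0 0 0 0.06
0 0 0 0 0 0 0.06'; python3 inch.py '0 0 -1.2 0 0 0 0.06
0 0 -1.6 0 0 0 0.085
0 0 -1.6 0 0 0 0.085';python3 -c "
from h import *
go(463.6,-61.9,110,19.7)"
```

```text
time_s: 4.7
tool_pos: [0.6291, 0.0683, 0.0327]
orientation: [-3.14, -0.106, -0.002]
force: [-0.4, 0.1, -0.8]
gripper_width: 0.0513
finger_force: 42.6
time_s: 4.95
tool_pos: [0.6289, 0.0683, 0.0321]
orientation: [-3.14, -0.106, -0.001]
force: [0.3, 0.1, -0.5]
gripper_width: 0.0602
finger_force: 0.0
time_s: 5.2
tool_pos: [0.6278, 0.0682, 0.1421]
orientation: [3.14, 0.107, -0.004]
force: [1.8, 0.9, 0.2]
gripper_width: 0.0816
finger_force: 0.0
now [627.8  68.2 142.1] yaw 3.9 tilt 0.16 t 5.2 | turn rz -0.276 shift [-198.5   67.1   32.1]
```

```bash
python3 inch.py '0 0 0 0 0 -0.092 0.085
0 0 0 0 0 -0.092 0.085
0 0 0 0 0 -0.092 0.085
-1.324 0.448 0 0 0 0 0.085
-1.324 0.448 0 0 0 0 0.085'>/dev/null; python3 inch.py '-1.324 0.448 0 0 0 0 0.085
-1.324 0.448 0 0 0 0 0.085
-1.324 0.448 0 0 0 0 0.085
-1.324 0.448 0 0 0 0 0.085
0 0 0.8 0 0 0 0.085'>/dev/null; python3 inch.py '0 0 0 0 0 0 0.085
0 0 0 0 0 0 0.085
0 0 0 0 0 0 0.085'; python3 -c "
from h import *
im=ctrl.read_camera('top');cv2.imwrite('pics/b.png',im[:,:,::-1])
cv2.imwrite('pics/b2.png',ctrl.read_camera('side')[:,:,::-1])
go(463.6,-61.9,22,19.7)
for c in blobs(im,(110,240,430,340)): print(c.mean(0).round(),chan('top',c))
for c in blobs(im,(195,180,345,240)): print(c.mean(0).round(),chan('top',c,.042))"
```

```text
time_s: 6.28
tool_pos: [0.4656, -0.0611, 0.1224]
orientation: [-3.095, -0.539, -0.002]
force: [0.6, 0.4, -0.5]
gripper_width: 0.0853
finger_force: 0.0
now [465.7 -61.  122.3] yaw 19.8 tilt 0.08 t 6.38 | turn rz 0.002 shift [ -2.2   0.2 100.3]
[211. 274.] [439.8 171.7  90.4  57.6  -6. ]
[250. 270.] [4.512e+02 7.240e+01 8.970e+01 5.400e+01 2.000e-01]
[146. 250.] [502.2 340.   60.   41.5 -14.7]
[156. 312.] [499.6 294.  280.4 247.5 -90. ]
[221. 204.] [619.4 150.6 100.3  61.3   3.9]
[278. 204.] [653.8 -20.7 244.2 109.1 -85.9]
```

View pics/b.png

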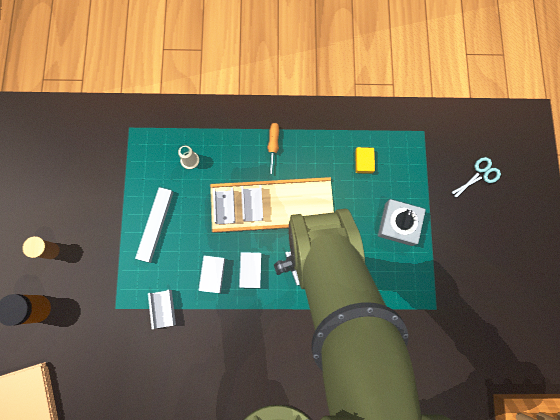

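The first channel now stands parallel to the end channel, at about (253,205), roughly 29 px (76 mm) away. Next I take the second one.

In the tool's units: 0.035 m is 1.4, 0.02 m is 0.8.

```bash
python3 inch.py '-0.088 0 1.4 0 0 0 0.085
0 0 1.4 0 0 0 0.085
0 0 0.8 0 0 0 0.085
0 0 0.4 0 0 0 0.085
0 0 0 0 0 0 0.085';python3 inch.py '0 0 0 0 0 0 0.045
0 0 0 0 0 0 0.045
0 0 0 0 0 0 0.045
0 0 0 0 0 0 0.045
0 0 0 0 0 0 0.045';python3 inch.py '0 0 0 0 0 0 0.045
0 0 -1.6 0 0 0.092 0.045
0 0 -1.6 0 0 0.092 0.045
0 0 -1.2 0 0 0.092 0.045
0 0 0 0 0 0 0.045'; python3 -c "
from h import *
go(632,-8,110,3.85)"
```

```text
time_s: 6.8
tool_pos: [0.4619, -0.0618, 0.0199]
orientation: [-3.094, -0.54, 0.005]
force: [-0.2, -0.6, 0.1]
gripper_width: 0.085
finger_force: 0.0
time_s: 7.22
tool_pos: [0.4632, -0.0626, 0.023]
orientation: [3.095, 0.537, 0.004]
force: [-0.5, 1.2, 6.9]
gripper_width: 0.0513
finger_force: 42.3
time_s: 7.63
tool_pos: [0.4653, -0.0629, 0.1376]
orientation: [3.139, 0.097, 0.015]
force: [0.1, -0.6, -0.5]
gripper_width: 0.0515
finger_force: 42.7
now [465.3 -62.9 137.6] yaw 3.5 tilt 0.56 t 7.63 | turn rz -0.005 shift [170.  -43.6  27.6]
```

In the tool's units: 0.034 m is 1.36, -0.0087 m is -0.348.

```bash
python3 inch.py '1.36 -0.348 0 0 0 0 0.045
1.36 -0.348 0 0 0 0 0.045
1.36 -0.348 0 0 0 0 0.045
1.36 -0.348 0 0 0 0 0.045
1.36 -0.348 0 0 0 0 0.045'>/dev/null; python3 inch.py '0 0 1.2 0 0 0 0.045
0 0 1.2 0 0 0 0.045
0 0 0 0 0 0 0.045
0 0 0 0 0 0 0.045
0 0 0 0 0 0 0.045'; python3 -c "
from h import *
go(632,-8,31,3.85)"
```

```text
time_s: 8.47
tool_pos: [0.6293, -0.0081, 0.0731]
orientation: [3.14, 0.106, 0.001]
force: [-0.2, -0.2, 0.6]
gripper_width: 0.0514
finger_force: 42.5
now [629.3  -8.1  73.1] yaw 3.9 tilt 0.05 t 8.47 | turn rz 0.000 shift [ 2.7  0.1 42.1]
```

In the tool's units: 0.025 m is 1, 0.01 m is 0.4.

```bash
python3 inch.py '0.108 0 1 0 0 0 0.045
0 0 0.4 0 0 0 0.045
0 0 0.16 0 0 0 0.045
0 0 0.06 0 0 0 0.045
0 0 0 0 0 0 0.045'; python3 inch.py '0 0 0.04 0 0 0 0.045
0 0 0 0 0 0 0.06
0 0 0 0 0 0 0.06
0 0 0 0 0 0 0.06'; python3 inch.py '0 0 -1.2 0 0 0 0.06
0 0 -1.6 0 0 0 0.085
0 0 -1.6 0 0 0 0.085
0 0 0 0 0 0 0.085
0 0 0 0 0 0 0.085';python3 -c "
from h import *
go(350.1,297.4,110,9.7)
im=ctrl.read_camera('top')
for c in blobs(im,(110,240,430,340)): print(c.mean(0).round(),chan('top',c))
"
```

```text
time_s: 8.88
tool_pos: [0.6319, -0.0077, 0.0321]
orientation: [-3.14, -0.106, -0.001]
force: [0.1, -0.2, 0.3]
gripper_width: 0.0514
finger_force: 42.6
time_s: 9.22
tool_pos: [0.632, -0.0076, 0.0309]
orientation: [-3.14, -0.106, -0.001]
force: [0.1, -0.3, -0.6]
gripper_width: 0.06
finger_force: 0.0
time_s: 9.63
tool_pos: [0.6334, -0.0076, 0.1434]
orientation: [3.14, 0.106, 0.01]
force: [-0.1, -0.9, -0.7]
gripper_width: 0.085
finger_force: 0.0
now [633.4  -7.6 143.4] yaw 3.9 tilt 0.35 t 9.63 | turn rz -0.102 shift [-227.9 -348.3   33.4]
[211. 274.] [439.7 171.8  90.1  57.6  -6. ]
[250. 270.] [4.512e+02 7.220e+01 8.970e+01 5.390e+01 2.000e-01]
[146. 250.] [502.2 340.   60.   41.5 -14.7]
[151. 306.] [499.6 287.1 294.2 247.5 -90. ]
```

```bash
python3 -c "
from h import *
im=ctrl.read_camera('top')
for c in blobs(im,(140,282,190,335),130): print(c.mean(0).round(),chan('top',c))
"; python3 inch.py '0 0 0 0 0 -0.102 0.085
-0.828 -1.268 0 0 0 0 0.085
-0.828 -1.268 0 0 0 0 0.085
-0.828 -1.268 0 0 0 0 0.085
-0.828 -1.268 0 0 0 0 0.085'>/dev/null;python3 inch.py '-0.828 -1.268 0 0 0 0 0.085
-0.828 -1.268 0 0 0 0 0.085
-0.828 -1.268 0 0 0 0 0.085
-0.828 -1.268 0 0 0 0 0.085
-0.828 -1.268 0 0 0 0 0.085'>/dev/null; python3 inch.py '-0.828 -1.268 0 0 0 0 0.085
-0.828 -1.268 0.8 0 0 0 0.085
0 0 0.8 0 0 0 0.085
0 0 0 0 0 0 0.085
0 0 0 0 0 0 0.085'; python3 -c "
from h import *
go(350.1,297.4,22,9.7)
im=ctrl.read_camera('top');cv2.imwrite('pics/d.png',im[:,:,::-1])
for c in blobs(im,(195,180,345,240)): print(c.mean(0).round(),chan('top',c,.042))"
```

```text
[162. 309.] [351.7 289.8  89.5  43.9   9.5]
time_s: 10.98
tool_pos: [0.3481, 0.2956, 0.0995]
orientation: [3.127, 0.267, -0.006]
force: [0.8, 0.1, -0.4]
gripper_width: 0.0852
finger_force: 0.0
now [348.1 295.6  99.5] yaw 9.8 tilt 0.27 t 10.98 | turn rz 0.001 shift [ 2.3 -1.4 77.5]
[272. 205.] [651.5  17.9 321.4 109.5 -86.1]
```

View pics/d.png

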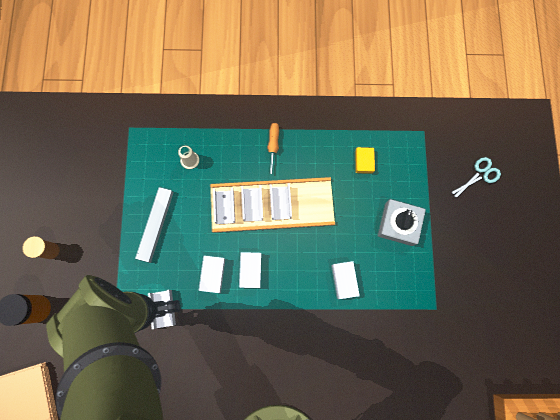

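The first two channels are in the row, at (253,204) and (282,202). The gripper is over the third at (163,309).

In the tool's units: 0.035 m is 1.4, 0.025 m is 1.

```bash
python3 inch.py '0.092 -0.056 1.4 0 0 0 0.085
0 0 1 0 0 0 0.085
0 0 0.4 0 0 0 0.085
0 0 0.28 0 0 0 0.085
0 0 0 0 0 0 0.085';python3 inch.py '0 0 0 0 0 0 0.045
0 0 0 0 0 0 0.045
0 0 0 0 0 0 0.045
0 0 0 0 0 0 0.045
0 0 0 0 0 0 0.045';python3 inch.py '0 0 0 0 0 0 0.045
0 0 -1.6 0 0 0.102 0.045
0 0 -1.6 0 0 0 0.045
0 0 -1.6 0 0 0 0.045
0 0 0 0 0 0 0.045'; python3 -c "
from h import *
go(637.1,-83.8,110,3.85)"
```

```text
time_s: 11.45
tool_pos: [0.3518, 0.2974, 0.0232]
orientation: [3.129, 0.262, -0.001]
force: [-0.9, 0.4, 0.1]
gripper_width: 0.0852
finger_force: 0.0
time_s: 11.87
tool_pos: [0.3518, 0.2986, 0.025]
orientation: [-3.13, -0.265, -0.003]
force: [1.0, -0.6, 4.7]
gripper_width: 0.0511
finger_force: 41.6
time_s: 12.28
tool_pos: [0.3534, 0.301, 0.1508]
orientation: [-3.133, -0.106, -0.013]
force: [1.5, 0.2, -1.4]
gripper_width: 0.0511
finger_force: 42.8
now [353.4 301.  150.8] yaw 3.9 tilt 0.63 t 12.28 | turn rz 0.000 shift [257.2 403.   40.8]
```

In the tool's units: 0.0336 m is 1.344, 0.0214 m is 0.856.

```bash
python3 inch.py '0.856 1.344 0 0 0 0 0.045
0.856 1.344 0 0 0 0 0.045
0.856 1.344 0 0 0 0 0.045
0.856 1.344 0 0 0 0 0.045
0.856 1.344 0 0 0 0 0.045'>/dev/null; python3 inch.py '0.856 1.344 0 0 0 0 0.045
0.856 1.344 0 0 0 0 0.045
0.856 1.344 0 0 0 0 0.045
0.856 1.344 0 0 0 0 0.045
0.856 1.344 0 0 0 0 0.045'>/dev/null; python3 inch.py '0.856 1.344 0 0 0 0 0.045
0.856 1.344 0 0 0 0 0.045
0 0 1.2 0 0 0 0.045
0 0 1.2 0 0 0 0.045
0 0 0 0 0 0 0.045'>/dev/null; python3 inch.py '0 0 0 0 0 0 0.045
0 0 0 0 0 0 0.045'; python3 -c "
from h import *
go(637.1,-83.8,33,3.85)"
```

```text
time_s: 13.7
tool_pos: [0.6351, -0.0857, 0.0855]
orientation: [-3.14, -0.108, -0.002]
force: [0.1, -0.0, -0.0]
gripper_width: 0.0509
finger_force: 42.6
now [635.1 -85.7  85.5] yaw 3.9 tilt 0.09 t 13.7 | turn rz 0.001 shift [ 2.1 -1.8 52.5]
```

Then I take the open-down channel at (426,-178) with yaw 8.7.

In the tool's units: 0.03 m is 1.2, 0.012 m is 0.48.

```bash
python3 inch.py '0.084 -0.072 1.2 0 0 0 0.045
0 0 0.48 0 0 0 0.045
0 0 0.28 0 0 0 0.045
0 0 0.08 0 0 0 0.045
0 0 0 0 0 0 0.045'; python3 inch.py '0 0 0.04 0 0 0 0.045
0 0 0 0 0 0 0.06
0 0 0 0 0 0 0.06
0 0 0 0 0 0 0.06'; python3 inch.py '0 0 -1.2 0 0 0 0.06
0 0 -1.6 0 0 0 0.085
0 0 -1.6 0 0 -0.085 0.085
0 0 0 0 0 0 0.085
0 0 0 0 0 0 0.085';python3 -c "
from h import *
im=ctrl.read_camera('top')
for c in blobs(im,(110,240,430,300)): print(c.mean(0).round(),chan('top',c))
go(426,-178.2,110,8.7)
"
```

```text
time_s: 14.12
tool_pos: [0.6365, -0.084, 0.0337]
orientation: [-3.14, -0.107, -0.0]
force: [0.1, -0.4, -0.7]
gripper_width: 0.0513
finger_force: 42.8
time_s: 14.45
tool_pos: [0.6369, -0.0845, 0.0324]
orientation: [3.14, 0.106, 0.001]
force: [0.1, -0.3, 0.3]
gripper_width: 0.0603
finger_force: 0.0
time_s: 14.87
tool_pos: [0.6383, -0.0846, 0.145]
orientation: [3.131, 0.239, 0.01]
force: [-0.6, 0.0, -0.6]
gripper_width: 0.0851
finger_force: 0.0
[211. 274.] [439.8 171.8  90.3  57.7  -6.1]
[250. 270.] [4.512e+02 7.230e+01 8.980e+01 5.400e+01 3.000e-01]
[146. 250.] [502.2 340.   60.   41.5 -14.7]
[114. 269.] [450.9 417.  151.5  23.1   4.3]
now [636.9 -84.5 142.9] yaw 8.7 tilt 0.12 t 14.92 | turn rz 0.000 shift [-222.7   60.7   32.9]
```

In the tool's units: -0.0371 m is -1.484, 0.0101 m is 0.404.

```bash
python3 inch.py '-1.484 0.404 0 0 0 0 0.085
-1.484 0.404 0 0 0 0 0.085
-1.484 0.404 0 0 0 0 0.085
-1.484 0.404 0 0 0 0 0.085
-1.484 0.404 0 0 0 0 0.085'>/dev/null; python3 inch.py '-1.484 0.404 1.2 0 0 0 0.085
0 0 0 0 0 0 0.085
0 0 0 0 0 0 0.085
0 0 0 0 0 0 0.085'; python3 -c "
from h import *
im=ctrl.read_camera('side');a=cv2.imread('pics/side0.png')[:,:,::-1]
for i in(a,im):
  for c in blobs(i,(170,270,262,325),130): print(c.mean(0).round(1),len(c))
go(426,-178.2,22,8.7)
"
```

```text
time_s: 15.67
tool_pos: [0.4309, -0.1756, 0.1155]
orientation: [-3.132, -0.239, 0.002]
force: [0.9, -0.2, -0.5]
gripper_width: 0.0851
finger_force: 0.0
[225.  298.5] 134
[225.3 298.9] 146
now [ 431.8 -175.4  115.9] yaw 8.8 tilt 0.04 t 15.72 | turn rz 0.001 shift [-6.2  1.9 93.9]
```

```bash
python3 inch.py '-0.248 0.076 1.2 0 0 0 0.085
0 0 1.2 0 0 0 0.085
0 0 0.8 0 0 0 0.085
0 0 0.48 0 0 0 0.085
0 0 0 0 0 0 0.085';python3 inch.py '0 0 0 0 0 0 0.045
0 0 0 0 0 0 0.045
0 0 0 0 0 0 0.045
0 0 0 0 0 0 0.045
0 0 0 0 0 0 0.045';python3 inch.py '0 0 0 0 0 0 0.045
0 0 -1.6 0 0 0.085 0.045
0 0 -1.6 0 0 0 0.045
0 0 -1.6 0 0 0 0.045
0 0 0 0 0 0 0.045'; python3 -c "
from h import *
go(634.6,-45.9,110,3.85)"
```

```text
time_s: 16.13
tool_pos: [0.4253, -0.1774, 0.0219]
orientation: [-3.13, -0.243, 0.004]
force: [-0.5, -0.1, -0.4]
gripper_width: 0.0849
finger_force: 0.0
time_s: 16.55
tool_pos: [0.426, -0.1787, 0.0253]
orientation: [3.132, 0.24, 0.004]
force: [0.5, 2.1, 6.3]
gripper_width: 0.0514
finger_force: 42.4
time_s: 16.97
tool_pos: [0.4281, -0.1798, 0.1508]
orientation: [3.135, 0.106, 0.015]
force: [1.9, -0.5, -1.7]
gripper_width: 0.0508
finger_force: 42.8
now [ 428.1 -179.8  150.8] yaw 3.9 tilt 0.61 t 16.97 | turn rz 0.000 shift [ 215.  -119.7   40.8]
```

In the tool's units: 0.0307 m is 1.228, -0.0171 m is -0.684.

```bash
python3 inch.py '1.228 -0.684 0 0 0 0 0.045
1.228 -0.684 0 0 0 0 0.045
1.228 -0.684 0 0 0 0 0.045
1.228 -0.684 0 0 0 0 0.045
1.228 -0.684 0 0 0 0 0.045'>/dev/null; python3 inch.py '1.228 -0.684 0 0 0 0 0.045
1.228 -0.684 0 0 0 0 0.045
0 0 1.2 0 0 0 0.045
0 0 1.2 0 0 0 0.045
0 0 0 0 0 0 0.045'>/dev/null; python3 inch.py '0 0 0 0 0 0 0.045
0 0 0 0 0 0 0.045'; python3 -c "
from h import *
go(634.5,-46,37,3.85)
cv2.imwrite('pics/e.png',ctrl.read_camera('top')[170:250,180:360,::-1])"
```

```text
time_s: 17.97
tool_pos: [0.6318, -0.0451, 0.0857]
orientation: [3.14, 0.105, 0.002]
force: [0.2, 1.2, 0.4]
gripper_width: 0.0511
finger_force: 42.6
now [631.8 -45.1  85.7] yaw 3.8 tilt 0.07 t 17.97 | turn rz -0.000 shift [ 2.7  1.  48.7]
```

```bash
python3 inch.py '0.108 0.04 0.4 0 0 0 0.045
0 0 0 0 0 0 0.045
0 0 0.6 0 0 0 0.045
0 0 0.4 0 0 0 0.045
0 0 0 0 0 0 0.045'; python3 inch.py '0 0 0.32 0 0 0 0.045
0 0 0.12 0 0 0 0.045
0 0 0 0 0 0 0.045'; python3 -c "
from h import *
go(634.5,-46,37,3.85)"
```

```text
time_s: 18.43
tool_pos: [0.6327, -0.0456, 0.0473]
orientation: [-3.14, -0.106, 0.005]
force: [-0.4, 0.0, -1.4]
gripper_width: 0.0511
finger_force: 42.7
time_s: 18.68
tool_pos: [0.6341, -0.0455, 0.0379]
orientation: [-3.14, -0.106, 0.0]
force: [0.9, 0.5, -0.9]
gripper_width: 0.0511
finger_force: 42.7
now [634.1 -45.5  37.9] yaw 3.9 tilt 0.01 t 18.68 | turn rz 0.001 shift [0.4 0.5 0.9]
```

In the tool's units: 0.001 m is 0.04.

```bash
python3 inch.py '0 0 0.04 0 0 0 0.045
0 0 0.04 0 0 0 0.045
0 0 0 0 0 0 0.045'; python3 inch.py '0 0 0.04 0 0 0 0.045
0 0 0 0 0 0 0.045
0 0 0 0 0 0 0.045'
```

```text
time_s: 18.93
tool_pos: [0.6343, -0.0454, 0.0374]
orientation: [3.14, 0.106, 0.001]
force: [-1.7, -0.4, 6.6]
gripper_width: 0.0512
finger_force: 43.5
time_s: 19.18
tool_pos: [0.6343, -0.0455, 0.0374]
orientation: [3.139, 0.106, 0.002]
force: [-5.3, 0.5, 14.5]
gripper_width: 0.051
finger_force: 44.4
```

The rows are not in the units I measure in: shifts go in units of 25 mm. I convert before sending: -0.001 m is -0.04.

```bash
python3 inch.py '0 0 -0.04 0 0 0 0.06
0 0 0 0 0 0 0.06
0 0 0 0 0 0 0.06'; python3 inch.py '0 0 -1.2 0 0 0 0.06
0 0 -1.6 0 0 0 0.085
0 0 -1.6 0 0 0.076 0.085
0 0 0 0 0 0 0.085
0 0 0 0 0 0 0.085';python3 -c "
from h import *
im=ctrl.read_camera('top')
for c in blobs(im,(190,240,270,300)): print(c.mean(0).round(),chan('top',c))
go(451,72.3,110,-0.5)
"
```

```text
time_s: 19.43
tool_pos: [0.6343, -0.0455, 0.0364]
orientation: [3.14, 0.106, 0.001]
force: [0.8, 0.2, -0.2]
gripper_width: 0.0597
finger_force: 0.0
time_s: 19.85
tool_pos: [0.6357, -0.0455, 0.1489]
orientation: [3.141, -0.013, 0.009]
force: [0.4, -0.2, 0.0]
gripper_width: 0.0852
finger_force: 0.0
[211. 274.] [439.8 171.8  90.3  57.7  -6.1]
[250. 270.] [450.9  71.6  90.3  54.3  -1.3]
now [634.4 -45.6 146.8] yaw -0.5 tilt 0.09 t 19.9 | turn rz 0.001 shift [-184.4 -116.3   36.8]
```

```bash
python3 inch.py '-1.228 -0.776 0 0 0 0 0.085
-1.228 -0.776 0 0 0 0 0.085
-1.228 -0.776 0 0 0 0 0.085
-1.228 -0.776 0 0 0 0 0.085
-1.228 -0.776 0 0 0 0 0.085'>/dev/null; python3 inch.py '-1.228 -0.776 1.2 0 0 0 0.085
0 0 0 0 0 0 0.085
0 0 0 0 0 0 0.085
0 0 0 0 0 0 0.085'; python3 -c "
from h import *
go(451,72,22,-0.5)
im=ctrl.read_camera('top');cv2.imwrite('pics/f.png',cv2.resize(im[170:250,180:380,::-1],None,fx=3,fy=3,interpolation=cv2.INTER_CUBIC))
"
```

```text
time_s: 20.65
tool_pos: [0.4542, 0.07, 0.1188]
orientation: [3.141, -0.012, -0.003]
force: [-0.2, 0.3, 1.4]
gripper_width: 0.085
finger_force: 0.0
now [454.2  70.  118.8] yaw -0.4 tilt 0.10 t 20.65 | turn rz 0.001 shift [-3.3 -2.  96.8]
```

View pics/f.png

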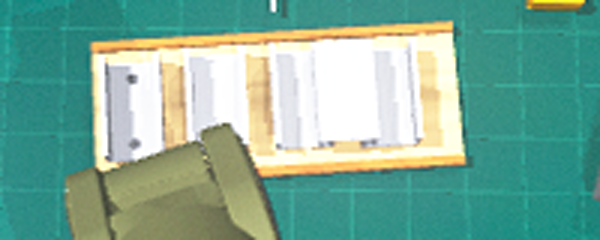

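The crop shows the first open-down channel seated squarely over the last two open-up ones, at crop (347,92). Next is the second one.

In the tool's units: 0.03 m is 1.2, 0.02 m is 0.8.

```bash
python3 inch.py '-0.132 -0.08 1.2 0 0 0 0.085
0 0 1.2 0 0 0 0.085
0 0 0.8 0 0 0 0.085
0 0 0.64 0 0 0 0.085
0 0 0 0 0 0 0.085';python3 inch.py '0 0 0 0 0 0 0.045
0 0 0 0 0 0 0.045
0 0 0 0 0 0 0.045
0 0 0 0 0 0 0.045
0 0 0 0 0 0 0.045';python3 inch.py '0 0 0 0 0 0 0.045
0 0 -1.6 0 0 -0.076 0.045
0 0 -1.6 0 0 0 0.045
0 0 -1.6 0 0 0 0.045
0 0 0 0 0 0 0.045'; python3 -c "
from h import *
go(630.5,30.3,110,3.85)"
```

```text
time_s: 21.12
tool_pos: [0.4508, 0.0713, 0.021]
orientation: [3.141, -0.015, -0.006]
force: [0.3, 0.6, 0.5]
gripper_width: 0.0849
finger_force: 0.0
time_s: 21.53
tool_pos: [0.4521, 0.0721, 0.0249]
orientation: [-3.141, 0.014, -0.004]
force: [0.1, -0.7, 7.2]
gripper_width: 0.0511
finger_force: 42.4
time_s: 21.95
tool_pos: [0.4543, 0.073, 0.1503]
orientation: [-3.138, -0.106, -0.016]
force: [1.4, -0.0, -0.5]
gripper_width: 0.051
finger_force: 42.8
now [454.3  73.  150.3] yaw 3.9 tilt 0.61 t 21.95 | turn rz 0.000 shift [173.   54.4  40.3]
```

In the tool's units: 0.0109 m is 0.436, 0.035 m is 1.4.

```bash
python3 inch.py '1.4 0.436 0 0 0 0 0.045
1.4 0.436 0 0 0 0 0.045
1.4 0.436 0 0 0 0 0.045
1.4 0.436 0 0 0 0 0.045
1.4 0.436 0 0 0 0 0.045'>/dev/null; python3 inch.py '0 0 1.2 0 0 0 0.045
0 0 1.2 0 0 0 0.045
0 0 0 0 0 0 0.045
0 0 0 0 0 0 0.045
0 0 0 0 0 0 0.045'; python3 -c "
from h import *
go(630.5,30.3,37,3.85)"
```

```text
time_s: 22.78
tool_pos: [0.6297, 0.03, 0.0852]
orientation: [-3.14, -0.107, -0.002]
force: [-0.1, -0.1, -1.1]
gripper_width: 0.0513
finger_force: 42.6
now [629.7  30.   85.2] yaw 3.9 tilt 0.07 t 22.78 | turn rz 0.001 shift [ 0.8 -0.3 48.2]
```

```bash
python3 inch.py '0.032 0 0.6 0 0 0 0.045
0 0 0.6 0 0 0 0.045
0 0 0.4 0 0 0 0.045
0 0 0.24 0 0 0 0.045
0 0 0 0 0 0 0.045'; python3 inch.py '0 0 0.04 0 0 0 0.045
0 0 0.04 0 0 0 0.045
0 0 0.04 0 0 0 0.045
0 0 0 0 0 0 0.045'; python3 inch.py '0 0 0.04 0 0 0 0.045
0 0 0 0 0 0 0.045'
```

```text
time_s: 23.2
tool_pos: [0.63, 0.0298, 0.0377]
orientation: [3.14, 0.107, -0.001]
force: [-0.3, -0.2, -0.7]
gripper_width: 0.0511
finger_force: 42.7
time_s: 23.53
tool_pos: [0.6308, 0.0298, 0.0369]
orientation: [3.14, 0.106, 0.003]
force: [-3.4, 0.0, 10.2]
gripper_width: 0.0509
finger_force: 43.9
time_s: 23.7
tool_pos: [0.6309, 0.0299, 0.0369]
orientation: [3.14, 0.106, 0.004]
force: [-7.1, -0.8, 18.5]
gripper_width: 0.0511
finger_force: 44.9
```

Seated, with contact at 37 mm. I release it and go to the third at (439.8,171.8), yaw -6.

```bash
python3 inch.py '0 0 -0.08 0 0 0 0.06
0 0 0 0 0 0 0.06
0 0 0 0 0 0 0.06'; python3 inch.py '0 0 -1.2 0 0 0 0.06
0 0 -1.6 0 0 0.086 0.085
0 0 -1.6 0 0 0.086 0.085
0 0 0 0 0 0 0.085
0 0 0 0 0 0 0.085';python3 -c "
from h import *
im=ctrl.read_camera('top')
for c in blobs(im,(190,240,230,300)): print(c.mean(0).round(),chan('top',c))
go(439.8,171.8,110,-6)
"
```

```text
time_s: 23.95
tool_pos: [0.6307, 0.0298, 0.0363]
orientation: [-3.14, -0.106, -0.002]
force: [0.8, 0.1, -0.5]
gripper_width: 0.0601
finger_force: 0.0
time_s: 24.37
tool_pos: [0.6319, 0.03, 0.1484]
orientation: [-3.137, 0.163, -0.009]
force: [-0.5, -0.1, -0.3]
gripper_width: 0.0851
finger_force: 0.0
[212. 274.] [439.5 171.   90.1  56.7  -6. ]
now [630.5  29.8 146.3] yaw -5.9 tilt 0.10 t 24.42 | turn rz 0.001 shift [-204.5 -121.3   36.3]
```

```bash
python3 inch.py '-1.364 -0.808 0 0 0 0 0.085
-1.364 -0.808 0 0 0 0 0.085
-1.364 -0.808 0 0 0 0 0.085
-1.364 -0.808 0 0 0 0 0.085
-1.364 -0.808 0 0 0 0 0.085'>/dev/null; python3 inch.py '-1.364 -0.808 1.2 0 0 0 0.085
0 0 0 0 0 0 0.085
0 0 0 0 0 0 0.085
0 0 0 0 0 0 0.085'; python3 -c "
from h import *
go(439.8,171.8,22,-6)"
```

```text
time_s: 25.17
tool_pos: [0.4444, 0.1672, 0.1196]
orientation: [3.136, -0.162, -0.002]
force: [1.5, 0.0, -0.3]
gripper_width: 0.0848
finger_force: 0.0
now [444.4 167.2 119.6] yaw -5.9 tilt 0.11 t 25.17 | turn rz 0.001 shift [-5.1 -4.  97.6]
```

In the tool's units: 0.03 m is 1.2, 0.02 m is 0.8.

```bash
python3 inch.py '-0.204 -0.16 1.2 0 0 0 0.085
0 0 1.2 0 0 0 0.085
0 0 0.8 0 0 0 0.085
0 0 0.64 0 0 0 0.085
0 0 0 0 0 0 0.085';python3 inch.py '0 0 0 0 0 0 0.045
0 0 0 0 0 0 0.045
0 0 0 0 0 0 0.045
0 0 0 0 0 0 0.045
0 0 0 0 0 0 0.045';python3 inch.py '0 0 0 0 0 0 0.045
0 0 -1.6 0 0 -0.086 0.045
0 0 -1.6 0 0 -0.086 0.045
0 0 -1.6 0 0 0 0.045
0 0 0 0 0 0 0.045'; python3 -c "
from h import *
go(625,106,110,3.85)"
```

```text
time_s: 25.58
tool_pos: [0.4397, 0.1705, 0.0217]
orientation: [3.135, -0.167, -0.006]
force: [-0.9, 0.2, 0.7]
gripper_width: 0.0851
finger_force: 0.0
time_s: 26.0
tool_pos: [0.4408, 0.1721, 0.0257]
orientation: [-3.137, 0.165, -0.004]
force: [-0.1, -2.3, 5.2]
gripper_width: 0.0512
finger_force: 42.3
time_s: 26.42
tool_pos: [0.4429, 0.1738, 0.1514]
orientation: [-3.136, -0.107, -0.016]
force: [1.5, 1.1, -0.5]
gripper_width: 0.0517
finger_force: 42.8
now [442.9 173.8 151.4] yaw 3.9 tilt 0.63 t 26.42 | turn rz 0.001 shift [177.2  79.8  41.4]
```

In the tool's units: 0.0358 m is 1.432, 0.016 m is 0.64.

```bash
python3 inch.py '1.432 0.64 0 0 0 0 0.045
1.432 0.64 0 0 0 0 0.045
1.432 0.64 0 0 0 0 0.045
1.432 0.64 0 0 0 0 0.045
1.432 0.64 0 0 0 0 0.045'>/dev/null; python3 inch.py '0 0 1.2 0 0 0 0.045
0 0 1.2 0 0 0 0.045
0 0 0 0 0 0 0.045
0 0 0 0 0 0 0.045
0 0 0 0 0 0 0.045'; python3 -c "
from h import *
go(625,106,37,3.85)"
```

```text
time_s: 27.25
tool_pos: [0.6241, 0.1051, 0.086]
orientation: [-3.139, -0.107, -0.002]
force: [-0.7, 0.6, -0.3]
gripper_width: 0.0512
finger_force: 42.6
now [624.1 105.1  86. ] yaw 3.9 tilt 0.07 t 27.25 | turn rz 0.001 shift [ 0.9 -0.9 49. ]
```

In the tool's units: 0.015 m is 0.6, 0.01 m is 0.4.

```bash
python3 inch.py '0.036 -0.036 0.6 0 0 0 0.045
0 0 0.6 0 0 0 0.045
0 0 0.4 0 0 0 0.045
0 0 0.2 0 0 0 0.045
0 0 0 0 0 0 0.045'; python3 inch.py '0 0 0.04 0 0 0 0.045
0 0 0.04 0 0 0 0.045
0 0 0.04 0 0 0 0.045
0 0 0 0 0 0 0.045'; python3 inch.py '0 0 0.04 0 0 0 0.045
0 0 0 0 0 0 0.045'
```

```text
time_s: 27.67
tool_pos: [0.6245, 0.1056, 0.0397]
orientation: [3.14, 0.107, -0.0]
force: [0.4, 0.5, 0.2]
gripper_width: 0.0511
finger_force: 42.7
time_s: 28.0
tool_pos: [0.6253, 0.1056, 0.0378]
orientation: [-3.14, -0.106, -0.003]
force: [-1.1, -0.4, 5.4]
gripper_width: 0.0511
finger_force: 43.3
time_s: 28.17
tool_pos: [0.6253, 0.1057, 0.0378]
orientation: [-3.14, -0.106, -0.003]
force: [-3.7, -1.0, 11.7]
gripper_width: 0.051
finger_force: 44.2
```

In the tool's units: -0.002 m is -0.08.

```bash
python3 inch.py '0 0 -0.08 0 0 0 0.06
0 0 0 0 0 0 0.06
0 0 0 0 0 0 0.06'; python3 inch.py '0 0 -1.2 0 0 0 0.06
0 0 -1.6 0 0 0.108 0.085
0 0 -1.6 0 0 0.108 0.085
0 0 0 0 0 0.108 0.085
0 0 0 0 0 0 0.085';python3 -c "
from h import *
print(ctrl.state()['qpos'].round(2))
im=ctrl.read_camera('top')
for c in blobs(im,(120,180,185,270)): print(c.mean(0).round(),rect('top',c,.024))
go(571.4,328.2,110,-14.7)
"
```

```text
time_s: 28.42
tool_pos: [0.625, 0.1055, 0.0379]
orientation: [-3.14, -0.106, -0.001]
force: [0.6, -0.5, -0.3]
gripper_width: 0.06
finger_force: 0.0
time_s: 28.83
tool_pos: [0.6262, 0.106, 0.1504]
orientation: [-3.113, 0.409, -0.008]
force: [-0.5, 0.1, -0.2]
gripper_width: 0.0848
finger_force: 0.0
[-0.13  0.6  -0.13  1.61  0.09  0.94 -2.12]
[154. 225.] [570.7 325.3 199.7  42.  -14.7]
now [624.9 105.6 148.3] yaw -14.6 tilt 0.09 t 28.88 | turn rz 0.002 shift [-108.2 -201.7   38.3]
```

In the tool's units: -0.0336 m is -1.344, -0.018 m is -0.72.

```bash
python3 inch.py '-0.72 -1.344 0 0 0 0 0.085
-0.72 -1.344 0 0 0 0 0.085
-0.72 -1.344 0 0 0 0 0.085
-0.72 -1.344 0 0 0 0 0.085
-0.72 -1.344 0 0 0 0 0.085'>/dev/null; python3 inch.py '-0.72 -1.344 1.2 0 0 0 0.085
0 0 0 0 0 0 0.085
0 0 0 0 0 0 0.085
0 0 0 0 0 0 0.085'; python3 -c "
from h import *
im=ctrl.read_camera('top');cv2.imwrite('pics/g.png',cv2.resize(im[170:280,130:340,::-1],None,fx=3.5,fy=3.5,interpolation=cv2.INTER_CUBIC))
cv2.imwrite('pics/gs.png',ctrl.read_camera('side')[:,:,::-1])
go(571.4,328.2,20,-14.7)"
```

```text
time_s: 29.63
tool_pos: [0.5719, 0.3215, 0.1198]
orientation: [3.113, -0.397, -0.004]
force: [0.2, -1.1, 0.0]
gripper_width: 0.0849
finger_force: 0.0
now [573.3 320.5 121.3] yaw -14.7 tilt 0.10 t 29.73 | turn rz -0.001 shift [ -3.8  -7.  101.3]
```

View pics/g.png

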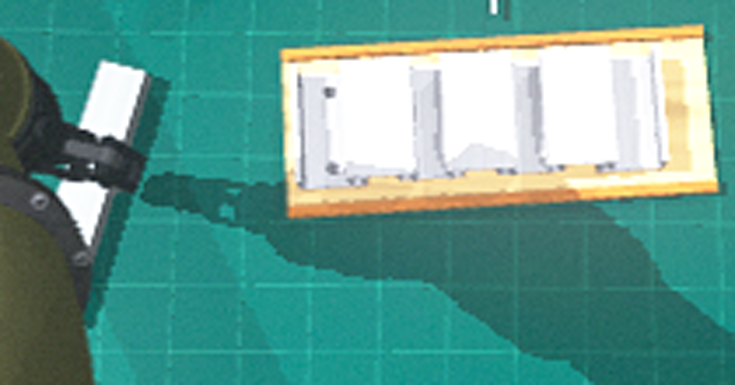

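The crop shows three open-down channels seated squarely on the row at (375,115), (478,105) and (578,105), with the gripper over the bar. Now I pick up the bar.

In the tool's units: 0.03 m is 1.2, 0.011 m is 0.44.

```bash
python3 inch.py '-0.152 -0.28 1.2 0 0 0 0.085
0 0 1.2 0 0 0 0.085
0 0 1.2 0 0 0 0.085
0 0 0.44 0 0 0 0.085
0 0 0 0 0 0 0.085' 80;python3 inch.py '0 0 0 0 0 0 0.025
0 0 0.08 0 0 0 0.025
0 0 0 0 0 0 0.025
0 0 0 0 0 0 0.025
0 0 0 0 0 0 0.025' 80;python3 inch.py '0 0 0 0 0 0 0.025
0 0 0 0 0 0 0.025
0 0 0 0 0 0 0.025'
```

```text
time_s: 30.15
tool_pos: [0.5697, 0.3278, 0.0181]
orientation: [3.112, -0.403, -0.006]
force: [-0.6, -0.1, 0.7]
gripper_width: 0.085
finger_force: 0.0
time_s: 30.57
tool_pos: [0.5714, 0.3302, 0.0207]
orientation: [-3.115, 0.402, -0.003]
force: [-1.5, -1.9, 9.8]
gripper_width: 0.034
finger_force: 82.9
time_s: 30.82
tool_pos: [0.5715, 0.3303, 0.0207]
orientation: [-3.115, 0.402, -0.003]
force: [-1.0, -2.0, 7.6]
gripper_width: 0.0341
finger_force: 82.6
```

In the tool's units: -0.04 m is -1.6.

```bash
python3 inch.py '0 0 -1.6 0 0 0 0.025
0 0 -1.6 0 0 0 0.025
0 0 -1.6 0 0 0 0.025
0 0 0 0 0 0.12 0.025
0 0 0 0 0 0.12 0.025'; python3 inch.py '0 0 0 0 0 0.12 0.025
0 0 0 0 0 0.12 0.025
0 0 0 0 0 0.12 0.025
0 0 0 0 0 0.12 0.025
0 0 0 0 0 0.12 0.025';python3 inch.py '0 0 0 0 0 0.12 0.025
0 0 0 0 0 0.12 0.025
0 0 0 0 0 0.12 0.025
0 0 0 0 0 0 0.025
0 0 0 0 0 0 0.025'; python3 -c "
from h import *
print(ctrl.state()['qpos'].round(2))
go(630.6,30,120,-86.15)"
```

```text
time_s: 31.23
tool_pos: [0.572, 0.3312, 0.1426]
orientation: [-3.039, 0.778, -0.006]
force: [0.2, -0.1, -4.9]
gripper_width: 0.0342
finger_force: 82.5
time_s: 31.65
tool_pos: [0.5706, 0.3303, 0.1396]
orientation: [-2.674, 1.644, 0.001]
force: [-1.7, -1.1, -6.9]
gripper_width: 0.0341
finger_force: 82.4
time_s: 32.07
tool_pos: [0.5695, 0.3303, 0.1365]
orientation: [2.349, -2.078, 0.003]
force: [0.3, -0.8, -5.3]
gripper_width: 0.0341
finger_force: 82.3
[-1.08  0.89  1.07  1.55 -0.81  1.2  -2.88]
now [569.5 330.3 136.5] yaw -83.0 tilt 0.33 t 32.07 | turn rz 0.055 shift [303.7 -40.8  16.5]
```

Joint 7 is close to its limit this way round, so I turn the other way, to yaw +93.85.

```bash
for i in 1 ; do python3 inch.py '0 0 -0.2 0 0 -0.12 0.025
0 0 0 0 0 -0.12 0.025
0 0 0 0 0 -0.12 0.025
0 0 0 0 0 -0.12 0.025
0 0 0 0 0 -0.12 0.025' >/dev/null; done; python3 inch.py '0 0 0 0 0 -0.12 0.025
0 0 0 0 0 -0.12 0.025
0 0 0 0 0 -0.12 0.025
0 0 0 0 0 -0.12 0.025
0 0 0 0 0 -0.12 0.025' >/dev/null;  python3 inch.py '0 0 0 0 0 -0.12 0.025
0 0 0 0 0 -0.12 0.025
0 0 0 0 0 -0.12 0.025
0 0 0 0 0 -0.12 0.025
0 0 0 0 0 -0.12 0.025'; python3 -c "
from h import *
print(ctrl.state()['qpos'].round(2))
go(630.6,30,120,93.85,1)"
```

```text
time_s: 33.32
tool_pos: [0.5703, 0.3314, 0.1456]
orientation: [-3.087, -0.562, -0.003]
force: [0.1, 0.3, -4.2]
gripper_width: 0.0339
finger_force: 82.4
[-0.89  0.71  0.6   1.54 -0.45  1.02 -1.38]
now [570.3 331.4 145.6] yaw 20.6 tilt 0.25 t 33.32 | turn rz -1.278 shift [-304.7   39.9   25.6]
```

```bash
python3 inch.py '0 0 0 0 0 -0.116 0.025
0 0 0 0 0 -0.116 0.025
0 0 0 0 0 -0.116 0.025
0 0 0 0 0 -0.116 0.025
0 0 0 0 0 -0.116 0.025' >/dev/null;  python3 inch.py '0 0 0 0 0 -0.116 0.025
0 0 0 0 0 -0.116 0.025
0 0 0 0 0 -0.116 0.025
0 0 0 0 0 -0.116 0.025
0 0 0 0 0 -0.116 0.025'>/dev/null; python3 inch.py '0 0 0 0 0 -0.116 0.025
0 0 0 0 0 0 0.025
0 0 0 0 0 0 0.025'; python3 -c "
from h import *
print(ctrl.state()['qpos'].round(2))
go(630.6,30,120,93.85,1)"
```

```text
time_s: 34.4
tool_pos: [0.5709, 0.331, 0.1459]
orientation: [-2.161, -2.279, -0.007]
force: [-0.1, -0.1, -4.3]
gripper_width: 0.0342
finger_force: 82.4
[-0.7   0.65  0.24  1.54 -0.18  0.97 -0.35]
now [570.9 331.  145.9] yaw 93.0 tilt 0.27 t 34.4 | turn rz -0.014 shift [-304.3   39.4   25.9]
```

In the tool's units: -0.0381 m is -1.524, 0.005 m is 0.2.

```bash
python3 inch.py '0 0 0 0 0 -0.014 0.025
-1.524 0.2 0 0 0 0 0.025
-1.524 0.2 0 0 0 0 0.025
-1.524 0.2 0 0 0 0 0.025
-1.524 0.2 0 0 0 0 0.025' >/dev/null;  python3 inch.py '-1.524 0.2 0 0 0 0 0.025
-1.524 0.2 0 0 0 0 0.025
-1.524 0.2 0 0 0 0 0.025
-1.524 0.2 0 0 0 0 0.025
0 0 0 0 0 0 0.025'>/dev/null; python3 inch.py '0 0 0 0 0 0 0.025
0 0 0 0 0 0 0.025
0 0 0 0 0 0 0.025
0 0 0 0 0 0 0.025'; python3 -c "
from h import *
go(630.6,30,66,93.85,1)
im=ctrl.read_camera('top');cv2.imwrite('pics/k.png',im[:,:,::-1])
cv2.imwrite('pics/ks.png',cv2.resize(ctrl.read_camera('side')[100:320,180:460,::-1],None,fx=2.6,fy=2.6,interpolation=cv2.INTER_CUBIC))"
```

```text
time_s: 35.57
tool_pos: [0.6306, 0.0308, 0.1437]
orientation: [-2.143, -2.296, -0.0]
force: [-0.2, 0.9, -5.2]
gripper_width: 0.0341
finger_force: 82.4
now [630.6  30.8 143.7] yaw 94.0 tilt 0.05 t 35.57 | turn rz 0.002 shift [-0.8 -0.1 77.7]
```

View pics/ks.png

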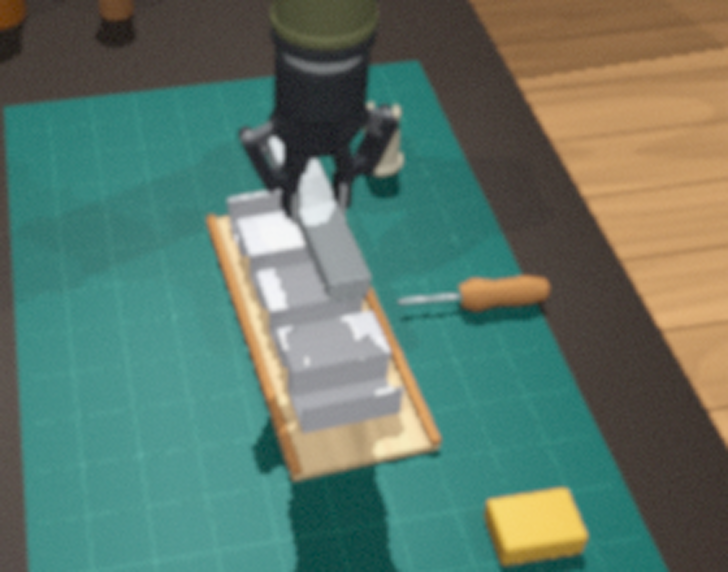

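The side crop shows the bar held level over the row, with all three open-down channels in place. Now I lower it.

```bash
python3 inch.py '-0.032 0 1.2 0 0 0 0.025
0 0 1 0 0 0 0.025
0 0 0.48 0 0 0 0.025
0 0 0.2 0 0 0 0.025
0 0 0 0 0 0 0.025';  python3 inch.py '0 0 0.12 0 0 0 0.025
0 0 0 0 0 0 0.025
0 0 0.04 0 0 0 0.025
0 0 0 0 0 0 0.025
0 0 0 0 0 0 0.025';  python3 inch.py '0 0 0.04 0 0 0 0.025
0 0 0 0 0 0 0.025'
```

```text
time_s: 36.08
tool_pos: [0.6303, 0.0283, 0.0706]
orientation: [-2.144, -2.294, 0.003]
force: [0.5, 0.6, -4.4]
gripper_width: 0.0338
finger_force: 82.2
time_s: 36.5
tool_pos: [0.6311, 0.0279, 0.0683]
orientation: [2.146, 2.294, 0.0]
force: [0.8, -0.4, -4.7]
gripper_width: 0.0338
finger_force: 82.3
time_s: 36.67
tool_pos: [0.6309, 0.0279, 0.0668]
orientation: [-2.146, -2.294, 0.0]
force: [0.1, -0.6, -3.9]
gripper_width: 0.034
finger_force: 82.3
```

```bash
python3 inch.py '0 0 0.04 0 0 0 0.025
0 0 0 0 0 0 0.025
0 0 0 0 0 0 0.025'; python3 inch.py '0 0 0.02 0 0 0 0.025
0 0 0 0 0 0 0.025'
```

```text
time_s: 36.92
tool_pos: [0.6309, 0.0279, 0.0667]
orientation: [2.146, 2.294, 0.0]
force: [-3.2, 0.7, 5.0]
gripper_width: 0.0342
finger_force: 83.6
time_s: 37.08
tool_pos: [0.6309, 0.0279, 0.0667]
orientation: [2.146, 2.294, 0.001]
force: [-4.8, 0.8, 9.4]
gripper_width: 0.0341
finger_force: 84.1
```

In the tool's units: -0.001 m is -0.04.

```bash
python3 inch.py '0 0 -0.04 0 0 0 0.06
0 0 0 0 0 0 0.06
0 0 0 0 0 0 0.06
0 0 0 0 0 0 0.06'; python3 inch.py '0 0 -0.8 0 0 0 0.06
0 0 -1.2 0 0 0 0.06
0 0 -1.4 0 0 0 0.06
0 0 -0.8 0 0 0 0.06
0 0 0 0 0 0 0.06'; python3 -c "
from h import *
print(ctrl.state()['qpos'].round(2))
go(579,-330.2,120,-15.9)
go(579,-330.2,120,-15.9,1)"
```

```text
time_s: 37.42
tool_pos: [0.6311, 0.0279, 0.0662]
orientation: [2.146, 2.294, -0.0]
force: [-0.6, 0.1, 0.5]
gripper_width: 0.0601
finger_force: 0.0
time_s: 37.83
tool_pos: [0.6335, 0.0276, 0.1762]
orientation: [2.143, 2.29, 0.009]
force: [0.8, -0.6, 0.1]
gripper_width: 0.0601
finger_force: 0.0
[-0.23  0.58  0.24  1.58 -0.16  0.99  0.13]
now [633.5  27.6 176.2] yaw 93.8 tilt 0.45 t 37.83 | turn rz -1.227 shift [ -45.6 -359.1   56.2]
now [633.5  27.6 176.2] yaw 93.8 tilt 0.45 t 37.83 | turn rz 1.915 shift [ 45.6 359.1  56.2]
```

```bash
python3 inch.py '0 0 0 0 0 -0.1227 0.05
0 0 0 0 0 -0.1227 0.05
0 0 0 0 0 -0.1227 0.05
0 0 0 0 0 -0.1227 0.05
0 0 0 0 0 -0.1227 0.05'>/dev/null;python3 inch.py '0 0 0 0 0 -0.1227 0.05
0 0 0 0 0 -0.1227 0.05
0 0 0 0 0 -0.1227 0.05
0 0 0 0 0 -0.1227 0.05
0 0 0 0 0 -0.1227 0.05'>/dev/null; python3 inch.py '-0.184 -1.436 0 0 0 0 0.05
-0.184 -1.436 0 0 0 0 0.05
-0.184 -1.436 0 0 0 0 0.05
-0.184 -1.436 0 0 0 0 0.05
-0.184 -1.436 0 0 0 0 0.05'>/dev/null; python3 inch.py '-0.184 -1.436 0 0 0 0 0.05
-0.184 -1.436 0 0 0 0 0.05
-0.184 -1.436 0 0 0 0 0.05
-0.184 -1.436 0 0 0 0 0.05
-0.184 -1.436 0 0 0 0 0.05'>/dev/null; python3 inch.py '0 0 0 0 0 0 0.05
0 0 0 0 0 0 0.05
0 0 0 0 0 0 0.05';python3 -c "
from h import *
print(ctrl.state()['qpos'].round(2))
go(579,-330.2,66,-15.9)
im=ctrl.read_camera('top');cv2.imwrite('pics/m.png',cv2.resize(im[160:270,190:440,::-1],None,fx=3.2,fy=3.2,interpolation=cv2.INTER_CUBIC))
cv2.imwrite('pics/ms.png',cv2.resize(ctrl.read_camera('side')[120:420,140:500,::-1],None,fx=2,fy=2,interpolation=cv2.INTER_CUBIC))"
```

```text
time_s: 39.75
tool_pos: [0.5768, -0.3295, 0.1704]
orientation: [-0.434, -3.11, -0.002]
force: [0.4, 0.5, -0.4]
gripper_width: 0.05
finger_force: 0.0
[ 0.54  0.62 -0.1   1.49  0.07  1.03  1.72]
now [ 576.8 -329.5  170.4] yaw 164.1 tilt 0.10 t 39.75 | turn rz 0.000 shift [-2.400e+00 -1.000e-01  1.044e+02]
```

View pics/ms.png

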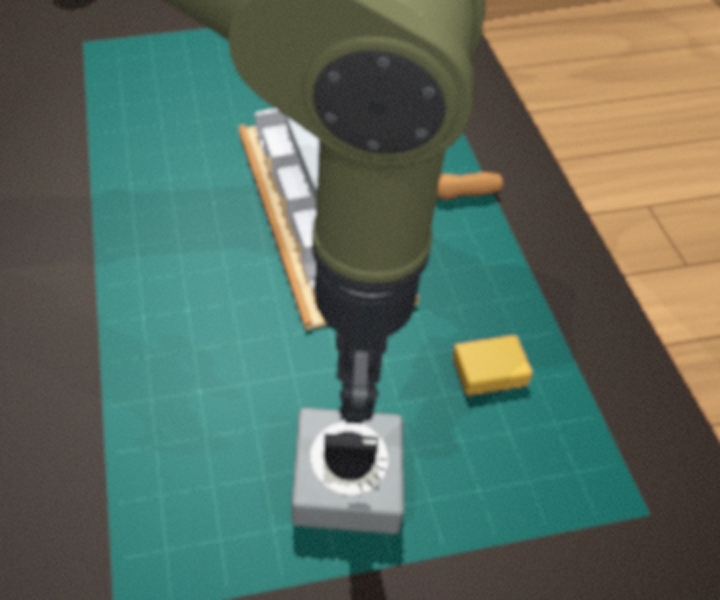

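View pics/m.png

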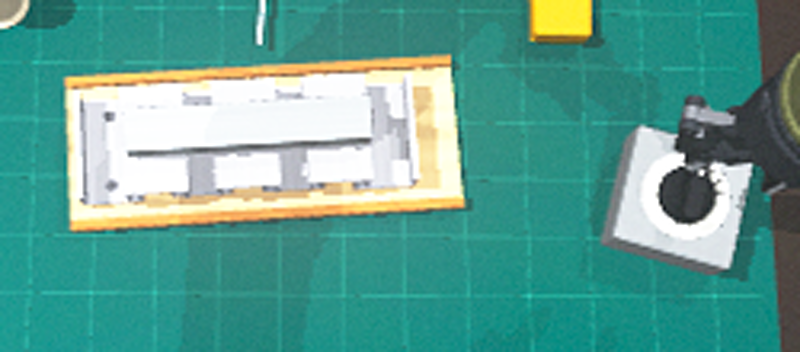

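The bar lies along the row on all three open-down channels, at crop (245,125), and the gripper is above the timer knob. Now I lower onto the knob and grip it.

```bash
python3 inch.py '-0.096 0 1.4 0 0 0 0.05
0 0 1.2 0 0 0 0.05
0 0 0.8 0 0 0 0.05
0 0 0 0 0 0 0.05
0 0 0.48 0 0 0 0.05' 60;python3 inch.py '0 0 0.24 0 0 0 0.05
0 0 0 0 0 0 0.05
0 0 0 0 0 0 0.005
0 0 0 0 0 0 0.005
0 0 0 0 0 0 0.005'; python3 inch.py '0 0 0 0 0 0 0.005
0 0 0 0 0 0 0.005
0 0 0 0 0 0 0.005
0 0 0 0 0 0 0.005
0 0 0 0 0 0 0.005'
```

```text
time_s: 40.27
tool_pos: [0.5806, -0.3297, 0.0755]
orientation: [0.431, 3.11, -0.001]
force: [0.3, -0.7, 0.9]
gripper_width: 0.0497
finger_force: 0.0
time_s: 40.68
tool_pos: [0.5794, -0.3319, 0.0695]
orientation: [0.434, 3.11, -0.004]
force: [-6.8, -19.7, 4.5]
gripper_width: 0.0142
finger_force: 11.6
time_s: 41.1
tool_pos: [0.5792, -0.3325, 0.0697]
orientation: [0.436, 3.11, -0.004]
force: [-1.3, -3.9, 5.9]
gripper_width: 0.0129
finger_force: 61.2
```

In the tool's units: 0.0015 m is 0.06.

```bash
python3 inch.py '0 0.06 0 0 0 0.1 0.005
0 0 0 0 0 0.1 0.005
0 0 0 0 0 0.1 0.005
0 0 0 0 0 0.1 0.005
0 0 0 0 0 0.1 0.005';python3 inch.py '0 0 0 0 0 0.1 0.005
0 0 0 0 0 0.1 0.005
0 0 0 0 0 0.1 0.005
0 0 0 0 0 0.1 0.005
0 0 0 0 0 0.1 0.005'; python3 inch.py '0 0 0 0 0 0.1 0.005
0 0 0 0 0 0.06 0.005
0 0 0 0 0 0 0.005'; python3 -c "
from h import *
print(ctrl.state()['wrist_torque'].round(2));go(579,-332,66,164.1-68.75,1)"
```

```text
time_s: 41.52
tool_pos: [0.579, -0.3329, 0.0697]
orientation: [1.2, 2.901, -0.007]
force: [-3.0, -8.0, 4.6]
gripper_width: 0.013
finger_force: 61.1
time_s: 41.93
tool_pos: [0.5786, -0.3332, 0.0697]
orientation: [1.88, 2.513, -0.007]
force: [-3.9, -8.2, 5.0]
gripper_width: 0.0124
finger_force: 61.1
time_s: 42.18
tool_pos: [0.5785, -0.3333, 0.0696]
orientation: [2.073, 2.356, -0.007]
force: [-4.5, -8.7, 5.8]
gripper_width: 0.0128
finger_force: 61.2
[-1.75  0.85  0.15]
now [ 578.5 -333.3   69.6] yaw 97.3 tilt 0.34 t 42.18 | turn rz 0.034 shift [1.2 0.6 3.6]
```

```bash
python3 inch.py '0 0 0 0 0 0.03 0.005
0 0 0 0 0 0.03 0.005
0 0 0 0 0 0 0.005
0 0 0 0 0 0 0.005'>/dev/null; python3 -c "
from h import *
print(ctrl.state()['wrist_torque'].round(2));go(579,-332,66,164.1-68.75,1)"; python3 inch.py '0 0 0 0 0 0.03 0.005
0 0 0 0 0 0.03 0.005
0 0 0 0 0 0 0.005
0 0 0 0 0 0 0.005'; python3 -c "
from h import *
print(ctrl.state()['wrist_torque'].round(2));go(579,-332,66,164.1-68.75,1)"
```

```text
[-1.79  0.88  0.62]
now [ 578.4 -333.3   69.6] yaw 94.1 tilt 0.34 t 42.52 | turn rz -0.021 shift [1.2 0.7 3.6]
time_s: 42.85
tool_pos: [0.5784, -0.3333, 0.0697]
orientation: [2.203, 2.235, -0.008]
force: [-5.2, -8.7, 5.4]
gripper_width: 0.0124
finger_force: 71.8
[-1.92  1.01  1.56]
now [ 578.4 -333.3   69.7] yaw 90.8 tilt 0.37 t 42.85 | turn rz -0.079 shift [1.2 0.7 3.7]
```

The wrist torque jumped to 1.56 N m, so the knob is at its stop. I let go.

In the tool's units: -0.04 m is -1.6, 0.03 m is 1.2.

```bash
python3 inch.py '0 0 0 0 0 -0.05 0.005
0 0 0 0 0 0 0.085
0 0 0 0 0 0 0.085
0 0 0 0 0 0 0.085
0 0 0 0 0 0 0.085'; python3 inch.py '0 0 0 0 0 0 0.085
0 0 0 0 0 0 0.085
0 0 0 0 0 0 0.085
0 0 -0.8 0 0 0 0.085
0 0 -1.6 0 0 0 0.085'; python3 inch.py '0 0 -1.6 0 0 0 0.085
0 0 -1.6 0 0 0 0.085
-0.8 1.2 -0.8 0 0 0 0.085
-0.8 1.2 0 0 0 0 0.085
0 1.2 0 0 0 0 0.085' ; python3 inch.py '0 1.2 0 0 0 0 0.085
0 1.2 0 0 0 0 0.085
0 0 0 0 0 0 0.085
0 0 0 0 0 0 0.085
0 0 0 0 0 0 0.085'; python3 -c "
from h import *
a=cv2.resize(ctrl.read_camera('side')[120:420,160:440,::-1],None,fx=1.4,fy=1.4,interpolation=cv2.INTER_CUBIC)
b=cv2.resize(ctrl.read_camera('top')[130:340,180:440,::-1],None,fx=1.5,fy=1.5,interpolation=cv2.INTER_CUBIC)
o=np.zeros((max(a.shape[0],b.shape[0]),a.shape[1]+b.shape[1],3),np.uint8);o[:a.shape[0],:a.shape[1]]=a;o[:b.shape[0],a.shape[1]:]=b
cv2.imwrite('pics/z.png',o);print(o.shape)"
```

```text
time_s: 43.27
tool_pos: [0.58, -0.3281, 0.068]
orientation: [-2.149, -2.29, -0.001]
force: [0.2, 0.3, -0.4]
gripper_width: 0.0608
finger_force: 0.0
time_s: 43.68
tool_pos: [0.5772, -0.3269, 0.1238]
orientation: [-2.143, -2.284, 0.004]
force: [0.8, 0.2, -0.8]
gripper_width: 0.0853
finger_force: 0.0
time_s: 44.1
tool_pos: [0.6719, -0.3683, 0.2314]
orientation: [2.151, 2.282, -0.004]
force: [-0.5, -1.1, -0.9]
gripper_width: 0.0851
finger_force: 0.0
time_s: 44.52
tool_pos: [0.7312, -0.3598, 0.2274]
orientation: [-2.149, -2.29, 0.003]
force: [-0.1, -0.0, 0.3]
gripper_width: 0.085
finger_force: 0.0
(420, 782, 3)
```

View pics/z.png

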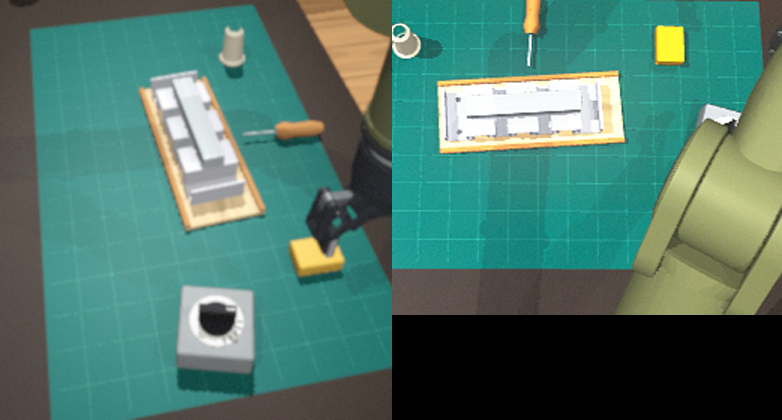

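The knob bar is back at rest at (217,315) and the row with the bar on top is intact. The wax, awl and spool have not been touched.

```bash
python3 -c "
from plant import ctrl
print(ctrl.job_done())"
```

```text
the job is handed in; nothing more can be done
None
```

The job is handed in: the three open-up channels are in a row beside the end channel, the three open-down ones are seated over them with the bar flat on top, and the timer knob was turned to its stop and sprang back.

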